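# Column out of its spring clips and onto the balance

## Task

Take the thicker of the two metal columns out of its spring clips and lay it lengthwise in the V-cradle on the balance for weighing. Its clips hook over the top, so roll it out sideways past the sprung lips instead of pulling it straight up, and set it down rather than dropping it. Leave the slim column in its clips.

Things in the scene. Friction and masses are not known exactly. Their poses are not given: they have to be found in the camera images.
- wide_mid (a point): Middle of the thicker column, on its axis (its x). Plain metal cylinder: bare body 24 mm in diameter, 104 mm long, then at each end a steel nut 34 mm in diameter, 18 mm long, and a dark 8 mm stub; 156 mm overall, 0.35 kg. Grip it across the bare middle. Starts lying in its clips, axis level 45 mm above the bench.
- wide_seat (a point): Its axis in the fixed clip block, midway between the clips. x along column, y level to open side, z up. Base plate y -26 to +54 mm, top 35 mm below. Clips at x=+-40 mm, 12 mm wide, fingers fit between. Each: fixed floor, back (-y) and hook over the top to y=+5, z=+18 mm; at +y a thin sprung lip, up to axis height, folds out flat at 3 to 6 N. Nuts bar sliding lengthwise. 45 mm to +y clears all.
- cradle_seat (a point): Where the thicker column's middle lies when in the V-cradle, 86 mm above the bench; x level along the groove, z up. Fixed white balance 175x150x44 mm, round pan; on it two dark 45-degree V-supports at x=+-32 mm, 10 mm wide, mouth 45 mm wide, tops 6 mm above this point; fingers fit between them, down to a plate 30 mm below. Nuts hang outside the supports; either end first.
- slim_mid (a point): Middle of the slim column, on its axis (its x), in a similar fixed clip block with smaller clips: same build and length, but body 14 mm and nuts 24 mm in diameter, 0.15 kg; 45 mm above the bench. It stays where it is.
Things that resemble listed ones, but are neither listed nor needed, are in the scene too. Leave any purple or red look-alike of the part that bears wide_seat alone.

How it is judged:
On the way:
1. the thicker column has come out of its clips at the open side, low, past the sprung lips (y of wide_mid in the frame of wide_seat between 0.018 and 0.1 m and z of wide_mid in the frame of wide_seat below 0.04 m).
At the end, for the whole second after the job is handed in: The thicker column lies at rest in the V-cradle of the balance, along the groove within 10 degrees, its middle within 15 mm lengthwise, 10 mm across and 10 mm in height of the seat point, and is released. The slim column is still in its clips, within 15 mm of where it was (x of wide_mid in the frame of cradle_seat between -0.015 and 0.015 m and y of wide_mid in the frame of cradle_seat between -0.01 and 0.01 m and z of wide_mid in the frame of cradle_seat between -0.01 and 0.01 m and angle between the x axis of wide_mid and the x axis of cradle_seat, either way round below 0.17 rad and linear speed of wide below 0.02 m/s and distance of slim_mid from where it was at the start of the episode below 0.015 m); the robot touches nothing.
It fails at once if the slim column was moved by more than 15 mm (distance of slim_mid from where it was at the start of the episode above 0.015 m).
It fails at once if the thicker column was dropped (falls faster than 0.7 m/s with no finger on it, a fall of about 25 mm) (linear speed of wide above 0.7 m/s and contact force between the fingers and wide below 0.1 N and distance of wide_mid from where it was at the start of the episode above 0.03 m).
It also fails if it takes over 37 s, if anything falls off the work surface, if the arm or the gripper's body presses on something with over 40 N, if the wrist force passes 120 N, or if a joint passes its speed limit or range.

## Robot

A 6-joint arm with a two-finger parallel gripper is mounted at the origin on the work surface. World frame = base frame: x ahead of the robot, y to its left, z up, the work surface at z = 0. Lengths are in m, angles in rad, forces in N, time in s.
With the tool pointing down it reaches from about 0.3 to 0.875 m from the base axis. Payload 4.2 kg.
Tool frame: the origin (TCP) lies midway between the tips of the shut fingers; the grasp point (between the pads) lies 19 mm behind it; z points along the fingers, y is the direction in which the jaws open and shut (so a half turn about z gives the same grasp; the last joint's range is limited). The gripper opens to 85 mm and grips with 20 to 120 N. Pads are 22 mm wide; open, the fingers measure 114 mm over their backs; the gripper's body (76 mm by 85 mm) begins 54 mm behind the grasp point. The pads swing forward as they close: fully open they stand 13 mm farther back than shut.
Start: joints at [-1.222, 0.32, 1.565, -0, 1.257, -0.02], TCP at [0.207, -0.536, 0.231] pointing down, gripper open.
Joint ranges: [-3.11, 3.11], [-0.84, 2.01], [0.21, 2.61], [-1.34, 4.49], [0.05, 2.63], [-2.56, 2.56]. Speed limits (rad/s): [2.57, 2.57, 3.14, 3.14, 3.14, 3.14].

## Interface

Orientations are given as a unit quaternion [w, x, y, z].
In Python, from bench import * gives the robot as it stands.
- The arm moves only by the shell command python3 -m crank 'ROWS' [FORCE]. ROWS is JSON, a list of rows, each a list of 3 entries, a list of its own where there are three numbers: the turn, a rotation vector about the tool's x, y, z in units of 6 degrees (1.0 is 6 degrees), then the shift along the tool's x, y, z in m, then the finger opening in m, from 0 to 0.0854. In form: [[[wx, wy, wz], [tx, ty, tz], gripper], ...]. A call has exactly 5 rows; each row shifts and turns the commanded pose from where the row before left it, along the tool's axes as they then stand; what a row does not reach is not made up. A row lasts 1/12 s, in which the tool goes at most 41.7 mm and 7.16 degrees, less where a joint would pass 70% of its speed; a pose out of reach is approached as far as the arm can. A call with a gripper value outside its range is refused whole. The fingers move at their own pace and stop on an object; FORCE is the grip in N (left out, the last holds). Time passes only in rows, so rows that do not move let the fingers close, or fill a call up. It gives the time, the measured TCP pose, the force and the opening at its end, in the units of the state.
- get_state(): the state, without advancing time (a new reading comes with each control period).
- grab_frame(name): name is "scene" or "top" or "wrist"; returns a dict with "color" (400x640x3 uint8, red, green, blue), "camera_matrix" (3x3 intrinsics, pixels), "R" (3x3) and "t" (3): a world point X has camera coordinates R X + t. Camera axes: x right, y down, z forward; pixel columns grow to the right and rows downward; lengths in m; the calibration is good to about 2 mm. A picture is of the moment at which its call begins. There is no depth.
- hand_in(): hands the job in, once; it reports no verdict.
The state is a dict: "time_s": time; "joint_pos": joint angles; "qd": joint speeds; "tau": joint torques, N m; "ee_pos": TCP position; "ee_rot": TCP orientation; "wrist_force": force on the tool from outside, world axes, zero at the start; "moment": the same for the moment, N m; "grip_width": finger opening in m.
Only numpy, scipy, OpenCV 4.12 (cv2) and the standard library are available. Lean on these libraries where they do the work, as an engineer would, in place of code of your own. Each camera call takes 0.05 s, during which the arm holds its last target.

## Working session

There is one attempt and no reset: what is moved stays moved. The work goes in short steps, Python scripts to look and compute and a shell command to move; the robot and the scene stay as the last step left them, time stands still between calls to the robot, and variables do not carry over. Pictures are saved under pics/ and viewed, and the job is handed in when it is done.

```bash
ls; mkdir -p pics; python3 - <<'E'
from bench import *
import cv2
s=get_state();print(s)
for n in("scene","top","wrist"):
    f=grab_frame(n);cv2.imwrite(f"pics/{n}0.png",f["color"][:,:,::-1]);print(n,f["camera_matrix"].tolist(),f["R"].round(4).tolist(),f["t"].tolist())
E
```

```text
pics
{'time_s': 0.0, 'joint_pos': array([-1.22200458e+00,  3.20297078e-01,  1.56569560e+00,  1.68588481e-05,
        1.25738581e+00, -1.99731956e-02]), 'qd': array([-0.00072259,  0.00054206,  0.00036309, -0.00192847,  0.001265  ,
       -0.00020829]), 'tau': array([-1.03335726e-03, -4.15521920e+01, -2.34159815e+01,  6.84223558e-07,
        8.13788152e-03, -5.29539676e-06]), 'ee_pos': array([ 0.20712197, -0.53588461,  0.23047285]), 'ee_rot': array([-8.82188933e-04,  9.83049742e-01,  1.83336871e-01, -1.38235097e-04]), 'wrist_force': array([-0.64938867, -0.13987493, -0.41476311]), 'moment': array([ 6.01086490e-02, -6.67218085e-05, -4.36904877e-02]), 'grip_width': 0.08520914521781882}
scene [[456.31704611030113, 0.0, 322.1330160218898], [0.0, 456.31704611030113, 205.1505084128476], [0.0, 0.0, 1.0]] [[-0.1562, 0.9877, 0.0062], [0.5761, 0.0962, -0.8117], [-0.8023, -0.1232, -0.5841]] [0.040299572072513154, -0.2425159689494597, 1.795382024733277]
top [[375.74105437845446, 0.0, 318.89907356851944], [0.0, 375.74105437845446, 203.2979234452123], [0.0, 0.0, 1.0]] [[-0.0235, -0.9997, 0.0087], [-0.9909, 0.0222, -0.1326], [0.1324, -0.0117, -0.9911]] [0.07018882540574937, 0.575548660240886, 0.8448921656911766]
wrist [[306.12685188887696, 0.0, 315.7861386105001], [0.0, 306.12685188887696, 200.99673065859912], [0.0, 0.0, 1.0]] [[0.3616, -0.9323, -0.0013], [-0.8837, -0.3432, 0.3183], [-0.2973, -0.1139, -0.948]] [-0.574612677383816, -0.042275150659335514, 0.38140794010328766]
```

View pics/scene0.png

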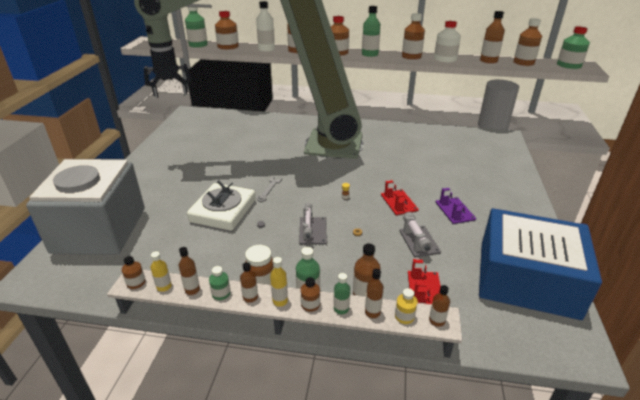

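View pics/top0.png

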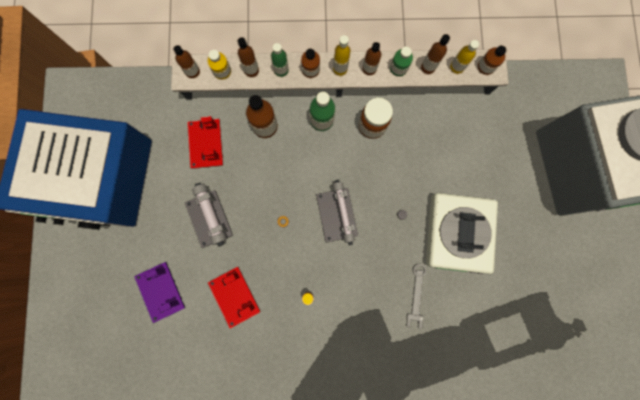

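View pics/wrist0.png

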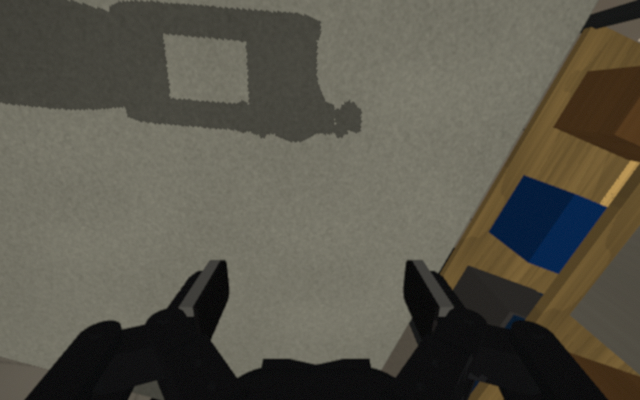

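The top view shows the thicker column near (208,215), the slim one near (343,212) and the cradle near (466,232). I'll zoom in on them.

```bash
python3 - <<'E'
import cv2,numpy as np
t=cv2.imread("pics/top0.png");s=cv2.imread("pics/scene0.png")
r=lambda i,x,y,w,h,k:cv2.resize(i[y:y+h,x:x+w],None,fx=k,fy=k,interpolation=cv2.INTER_CUBIC)
cv2.imwrite("pics/z1.png",np.hstack([r(t,178,170,66,90,6),r(t,425,185,66,90,6)]))
cv2.imwrite("pics/z2.png",np.hstack([r(s,390,200,60,66,6),r(s,185,170,70,66,6)]))
cv2.imwrite("pics/z3.png",r(t,310,170,66,90,6))
E
```

```text
(no output)
```

View pics/z1.png

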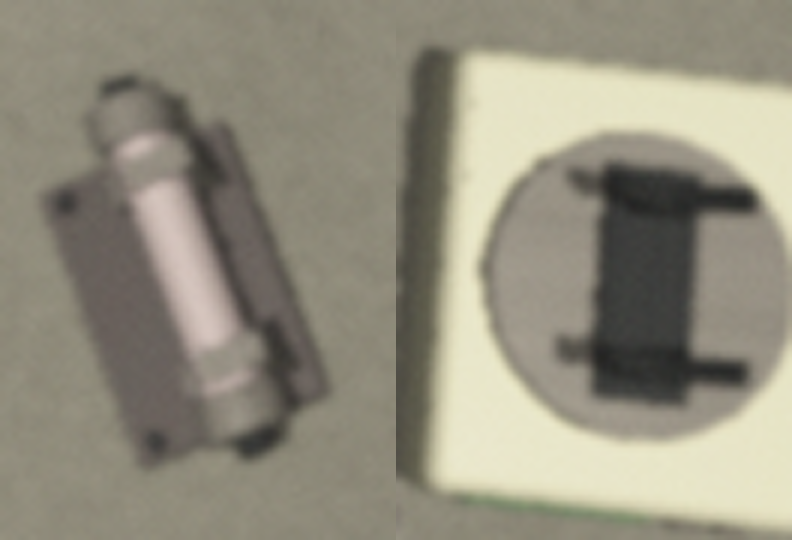

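View pics/z2.png

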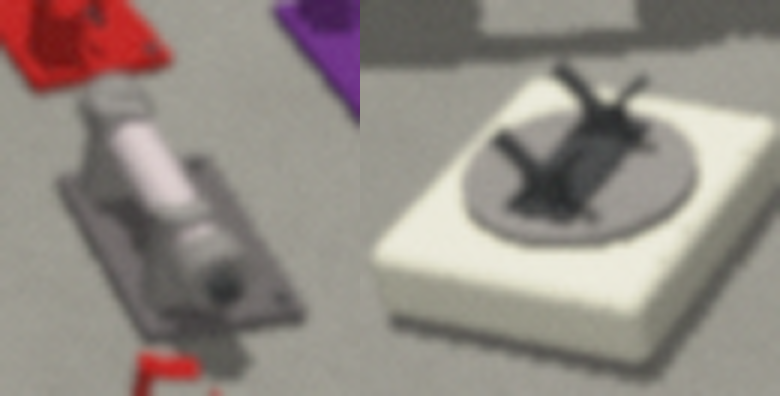

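```bash
cat > h.py <<'E'
import numpy as np,cv2
from bench import *
def cal(n):
    return grab_frame(n)
def ray(f,p):
    K=f["camera_matrix"];R=np.array(f["R"]);t=np.array(f["t"])
    d=R.T@np.linalg.solve(K,[p[0],p[1],1.]);return -R.T@t,d/np.linalg.norm(d)
def onz(f,p,z):
    c,d=ray(f,p);return c+d*(z-c[2])/d[2]
def tri(f,p,g,q):
    a,u=ray(f,p);b,v=ray(g,q);A=np.stack([u,-v],1);s=np.linalg.lstsq(A,b-a,rcond=None)[0]
    return (a+u*s[0]+b+v*s[1])/2,np.linalg.norm(a+u*s[0]-b-v*s[1])
def proj(f,X):
    c=np.array(f["R"])@X+f["t"];p=f["camera_matrix"]@c;return p[:2]/p[2]
E
python3 - <<'E'
from h import *
f=cal("top");g=cal("scene")
z=lambda x,y,ox,oy:(x/6+ox-.4,y/6+oy-.4)
np.set_printoptions(precision=4,suppress=True)
print("stubs",onz(f,z(122,83,178,170),.045),onz(f,z(260,445,178,170),.045))
print("plate near corners z .01",[onz(f,z(x,y,178,170),.01) for x,y in((45,195),(145,465),(328,393),(222,125))])
print("balance corners .044",[onz(f,p,.044) for p in((436,194),(497,200),(494,272),(431,266))])
print("V plate .056",[onz(f,z(x-396,y,425,185),.056) for x,y in((608,165),(700,170),(688,402),(592,395))])
print("tips .092",[onz(f,z(x-396,y,425,185),.092) for x,y in((572,178),(752,200),(562,348),(745,373))])
print("pan",onz(f,z(642-396,285,425,185),.05))
E
```

```text
stubs [0.6293 0.3391 0.045 ] [0.4875 0.2838 0.045 ]
plate near corners z .01 [array([0.5909, 0.3801, 0.01  ]), array([0.4818, 0.338 , 0.01  ]), array([0.5086, 0.2657, 0.01  ]), array([0.618 , 0.3093, 0.01  ])]
balance corners .044 [array([ 0.5921, -0.2184,  0.044 ]), array([ 0.5747, -0.3609,  0.044 ]), array([ 0.4088, -0.3396,  0.044 ]), array([ 0.4257, -0.1961,  0.044 ])]
V plate .056 [array([ 0.5469, -0.2669,  0.056 ]), array([ 0.5442, -0.3022,  0.056 ]), array([ 0.4561, -0.2907,  0.056 ]), array([ 0.4596, -0.2544,  0.056 ])]
tips .092 [array([ 0.5388, -0.2393,  0.092 ]), array([ 0.5292, -0.3049,  0.092 ]), array([ 0.4768, -0.2312,  0.092 ]), array([ 0.4663, -0.2972,  0.092 ])]
pan [ 0.501  -0.2789  0.05  ]
```

View pics/z3.png

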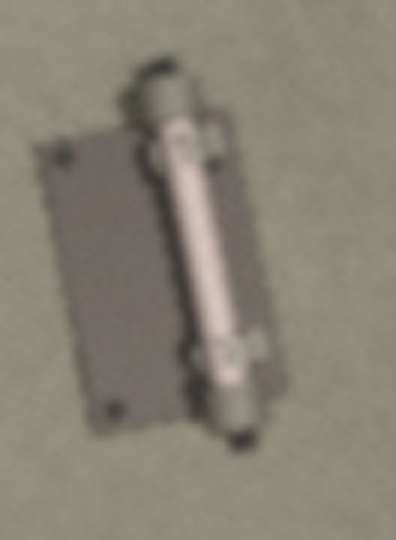

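```bash
cat >> h.py <<'E'
from scipy.spatial.transform import Rotation as Ro
np.set_printoptions(precision=4,suppress=True)
def tool():
    s=get_state();q=s["ee_rot"];return s,Ro.from_quat([q[1],q[2],q[3],q[0]])
def plan(p,deg):
    """shift in present tool axes, and rotvec (units of 6deg) to pose p, tool x heading deg, down"""
    s,R=tool();a=np.radians(deg);T=Ro.from_matrix(np.array([[np.cos(a),np.sin(a),0],[np.sin(a),-np.cos(a),0],[0,0,-1]]).T)
    X=R.apply([1,0,0]);print("t",round(s["time_s"],3),"pos",s["ee_pos"],"heading",np.degrees(np.arctan2(X[1],X[0])),"grip",s["grip_width"],"F",s["wrist_force"],"q",s["joint_pos"])
    print("shift in tool axes now",R.inv().apply(np.array(p)-s["ee_pos"]),"in target axes",T.inv().apply(np.array(p)-s["ee_pos"]),"turn(6deg)",np.degrees((R.inv()*T).as_rotvec())/6)
E
python3 - <<'E'
from h import *
f=cal("wrist");s,R=tool();c,d=ray(f,(320,200))
print("cam in tool",R.inv().apply(c-s["ee_pos"]),"axis in tool",R.inv().apply(d))
plan((.42,-.30,.25),-7.6)
E
```

```text
cam in tool [ 0.082   0.0002 -0.1435] axis in tool [-0.3152  0.0141  0.9489]
t 0.3 pos [ 0.2072 -0.5362  0.2311] heading 21.12873032260707 grip 0.08527680916511646 F [ 0.0608 -0.3262 -0.1587] q [-1.222   0.3198  1.5649  0.      1.2574 -0.02  ]
shift in tool axes now [ 0.2836 -0.1437 -0.0189] in target axes [ 0.1796 -0.2623 -0.0189] turn(6deg) [-0.0044  0.0009  4.7881]
```

```bash
python3 -m crank '[[[0,0,0.96],[0.032,-0.022,0.003],0.085],[[0,0,0.96],[0.032,-0.022,0.003],0.085],[[0,0,0.96],[0.032,-0.022,0.003],0.085],[[0,0,0.96],[0.032,-0.022,0.003],0.085],[[0,0,0.96],[0.032,-0.022,0.003],0.085]]' 60; python3 -m crank '[[[0,0,0],[0.026,-0.029,0.003],0.085],[[0,0,0],[0.026,-0.029,0.003],0.085],[[0,0,0],[0.026,-0.029,0.003],0.085],[[0,0,0],[0.026,-0.029,0.003],0.085],[[0,0,0],[0.026,-0.029,0.003],0.085]]'
python3 - <<'E'
from h import *
f=cal("wrist");cv2.imwrite("pics/w1.png",f["color"][:,:,::-1])
plan((.5015,-.279,.20),-7.6)
E
```

```text
time_s: 0.72
ee_pos: [0.3458, -0.4008, 0.2165]
ee_rot: [-0.0, 0.998, -0.07, -0.0]
wrist_force: [-0.0, -0.5, -0.3]
grip_width: 0.085
time_s: 1.13
ee_pos: [0.4947, -0.2747, 0.2013]
ee_rot: [0.0, 0.998, -0.067, 0.0]
wrist_force: [-0.1, -1.2, -0.2]
grip_width: 0.0845
t 1.183 pos [ 0.4998 -0.2701  0.2005] heading -7.456739752723608 grip 0.0848345451834629 F [5.3581 3.2304 0.0734] q [-0.519   0.3288  1.6312  0.0062  1.1796  1.1796]
shift in tool axes now [0.0029 0.0086 0.0005] in target axes [0.0029 0.0086 0.0005] turn(6deg) [-0.0433 -0.0375  0.024 ]
```

View pics/w1.png

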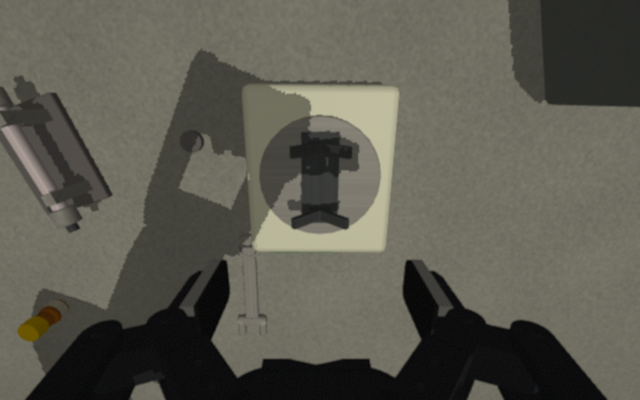

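```bash
python3 - <<'E'
from h import *
cal("top")
f=cal("wrist");cv2.imwrite("pics/w2.png",cv2.resize(f["color"][95:260,230:410,::-1],None,fx=4,fy=3.6*4/3.6,interpolation=cv2.INTER_CUBIC)[:600])
np.savez("w2.npz",**{k:np.array(v) for k,v in f.items()})
plan((.5015,-.279,.20),-7.6)
E
```

```text
t 1.283 pos [ 0.495  -0.2743  0.2008] heading -7.409937126193377 grip 0.08556561937750183 F [-0.1044 -0.1499 -0.3573] q [-0.5264  0.3266  1.634  -0.      1.1818  1.1738]
shift in tool axes now [0.0071 0.0038 0.0008] in target axes [0.0071 0.0038 0.0008] turn(6deg) [-0.0025  0.0068  0.0317]
```

View pics/w2.png

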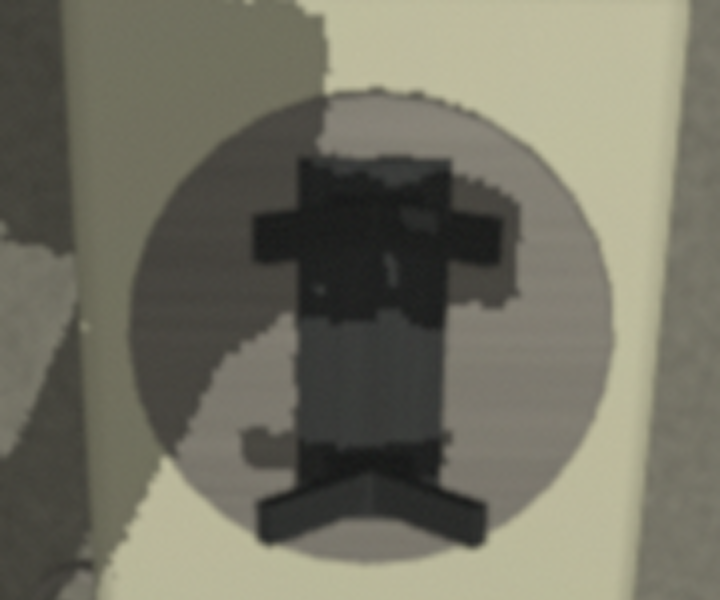

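```bash
python3 - <<'E'
from h import *
f=dict(np.load("w2.npz"))
z=lambda x,y:(230+x/4-.4,95+y/4-.4)
P=[onz(f,z(*p),.092) for p in((253,238),(500,236),(260,522),(486,523))]
print(np.array(P),"centre",np.mean(P,0))
a=(P[0]+P[1]-P[2]-P[3])/2;print("sep",np.linalg.norm(a),np.degrees(np.arctan2(a[1],a[0])), np.linalg.norm(P[0]-P[1]))
P=[onz(f,z(*p),.056) for p in((297,157),(452,160),(440,475),(297,472))];print("plate top",np.array(P))
print("pan",onz(f,z(371,328),.05))
print("valley z?",onz(f,z(372,492),.074))
plan((.515,0.10,.22),21)
E
```

```text
[[ 0.5374 -0.2587  0.092 ]
 [ 0.5314 -0.3094  0.092 ]
 [ 0.4744 -0.2507  0.092 ]
 [ 0.4678 -0.3007  0.092 ]] centre [ 0.5027 -0.2799  0.092 ]
sep 0.06390966763987364 -7.489552455872597 0.05104192191809434
plate top [[ 0.5489 -0.2681  0.056 ]
 [ 0.5437 -0.3036  0.056 ]
 [ 0.4665 -0.2929  0.056 ]
 [ 0.4718 -0.2573  0.056 ]]
pan [ 0.5049 -0.2801  0.05  ]
valley z? [ 0.4712 -0.2759  0.074 ]
t 1.283 pos [ 0.495  -0.2743  0.2008] heading -7.409937126193377 grip 0.08556561937750183 F [-0.1044 -0.1499 -0.3573] q [-0.5264  0.3266  1.634  -0.      1.1818  1.1738]
shift in tool axes now [-0.0284 -0.3738 -0.0191] in target axes [ 0.1529 -0.3423 -0.0192] turn(6deg) [-0.0042  0.0061 -4.735 ]
```

```bash
python3 -m crank '[[[0,0,-0.95],[0.009,-0.038,0],0.085],[[0,0,-0.95],[0.009,-0.038,0],0.085],[[0,0,-0.95],[0.009,-0.038,0],0.085],[[0,0,-0.95],[0.009,-0.038,0],0.085],[[0,0,-0.95],[0.009,-0.038,0],0.085]]'; python3 -m crank '[[[0,0,0],[0.018,-0.035,0],0.085],[[0,0,0],[0.018,-0.035,0],0.085],[[0,0,0],[0.018,-0.035,0],0.085],[[0,0,0],[0.018,-0.035,0],0.085],[[0,0,0],[0.018,-0.035,0],0.085]]'
python3 - <<'E'
from h import *
plan((.556,.311,.165),21.2)
E
```

```text
time_s: 1.7
ee_pos: [0.5256, -0.0853, 0.2014]
ee_rot: [0.0, 0.983, 0.182, 0.0]
wrist_force: [0.5, 0.6, 0.8]
grip_width: 0.0849
time_s: 2.12
ee_pos: [0.5473, 0.1103, 0.2016]
ee_rot: [0.0, 0.984, 0.18, 0.0]
wrist_force: [0.7, 1.4, 0.6]
grip_width: 0.0849
t 2.117 pos [0.5473 0.1103 0.2016] heading 20.737258460550954 grip 0.08492859053611447 F [0.7099 1.4237 0.5601] q [ 0.1787  0.3139  1.6507 -0.0008  1.1768  1.3879]
shift in tool axes now [ 0.0792 -0.1846  0.0365] in target axes [ 0.0807 -0.184   0.0366] turn(6deg) [ 0.0074 -0.0011 -0.0771]
```

```bash
python3 -m crank '[[[0,0,-0.05],[0.016,-0.036,0.007],0.085],[[0,0,0],[0.016,-0.036,0.007],0.085],[[0,0,0],[0.016,-0.036,0.007],0.085],[[0,0,0],[0.016,-0.036,0.007],0.085],[[0,0,0],[0.012,-0.032,0.007],0.085]]'; 
python3 - <<'E'
from h import *
cal("top");cal("top")
plan((.556,.311,.165),21.2)
f=cal("wrist");cv2.imwrite("pics/w3.png",f["color"][:,:,::-1])
cv2.imwrite("pics/w3z.png",cv2.resize(f["color"][60:330,190:450,::-1],None,fx=2.2,fy=2.2,interpolation=cv2.INTER_CUBIC))
np.savez("w3.npz",**{k:np.array(v) for k,v in f.items()})
E
```

```text
time_s: 2.53
ee_pos: [0.5557, 0.3025, 0.1661]
ee_rot: [0.0, 0.983, 0.183, 0.0]
wrist_force: [0.9, 0.2, -0.0]
grip_width: 0.0853
t 2.633 pos [0.5547 0.3046 0.1647] heading 21.324388533658027 grip 0.08490853318772344 F [-0.2697 -1.1102 -0.1713] q [0.4834 0.4557 1.5236 0.0012 1.1637 1.6816]
shift in tool axes now [ 0.0036 -0.0055 -0.0003] in target axes [ 0.0035 -0.0055 -0.0003] turn(6deg) [-0.009   0.0137  0.0207]
```

View pics/w3z.png

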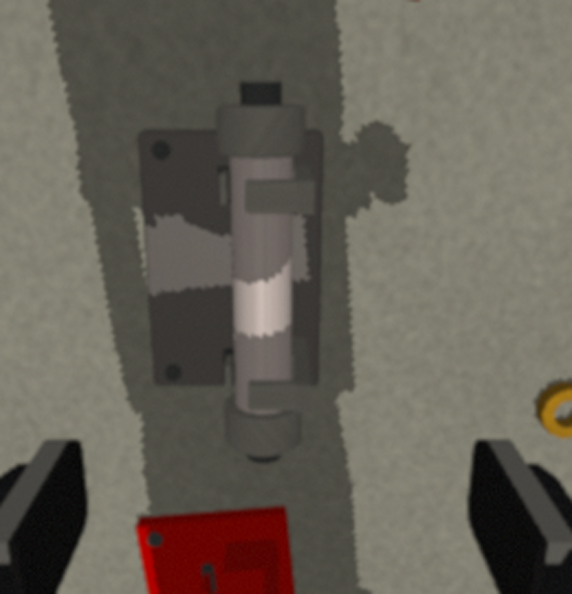

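```bash
python3 - <<'E'
from h import *
f=dict(np.load("w3.npz"))
z=lambda x,y:(190+x/2.2-.3,60+y/2.2-.3)
a=np.array([np.cos(np.radians(21.3)),np.sin(np.radians(21.3)),0])
for n,p,h in(("stub+",(261,83),.05),("nut+ out",(262,104),.062),("nut+ in",(262,157),.062),("nut- in",(264,408),.06),("stub-",(263,461),.05),("bodymid",(262.5,305),.045),("body1",(262,170),.045),("body2",(263.5,370),.045),("hook+",(280,196),.063),("hook-",(282,392),.063),("bl",(233,305),.045),("br",(291,305),.045)):
    P=onz(f,z(*p),h);print(n,P,P@a)
C=np.array([onz(f,z(*p),.01) for p in((138,130),(324,130),(319,384),(154,384))]);print(C,C.mean(0),C.mean(0)@a)
n=np.array([-a[1],a[0],0]);print("seat from plate",C.mean(0)-.014*n)
E
```

```text
stub+ [0.6294 0.34   0.05  ] 0.7098805509514522
nut+ out [0.6231 0.3369 0.062 ] 0.7029165659220717
nut+ in [0.6062 0.3304 0.062 ] 0.6847584583508909
nut- in [0.5123 0.2936 0.06  ] 0.5839856021182306
stub- [0.4834 0.2831 0.05  ] 0.5531909483363315
bodymid [0.5488 0.3086 0.045 ] 0.6233890321368116
body1 [0.5998 0.3284 0.045 ] 0.6781293772633744
body2 [0.5218 0.2978 0.045 ] 0.5943115867151754
hook+ [0.5957 0.3193 0.063 ] 0.6709840504445649
hook- [0.523  0.2899 0.063 ] 0.5926300130171464
bl [0.5444 0.3199 0.045 ] 0.6233657704797076
br [0.5531 0.2977 0.045 ] 0.6234115038118455
[[0.592  0.3831 0.01  ]
 [0.6211 0.3089 0.01  ]
 [0.5102 0.2652 0.01  ]
 [0.4809 0.3397 0.01  ]] [0.551  0.3242 0.01  ] 0.6311841903742036
seat from plate [0.5561 0.3112 0.01  ]
```

```bash
python3 - <<'E'
from h import *
plan((.5568,.3117,.028),21.4)
E
```

```text
t 2.683 pos [0.5549 0.3022 0.1653] heading 21.26056391993886 grip 0.08514138172560763 F [-0.2679  0.3759  0.2281] q [ 0.4807  0.454   1.5248 -0.0006  1.1646  1.6807]
shift in tool axes now [ 0.0055 -0.0083  0.1372] in target axes [ 0.0053 -0.0082  0.1373] turn(6deg) [ 0.0068  0.0171 -0.0232]
```

```bash
python3 -m crank '[[[0,0,-0.02],[0.005,-0.008,0.01],0.085],[[0,0,0],[0,0,0.025],0.085],[[0,0,0],[0,0,0.025],0.085],[[0,0,0],[0,0,0.02],0.085],[[0,0,0],[0,0,0.01],0.085]]'; 
python3 - <<'E'
from h import *
cal("top");cal("top");cal("top")
plan((.5568,.3117,.028),21.4)
f=cal("wrist");cv2.imwrite("pics/w4.png",f["color"][:,:,::-1])
plan((.5568,.3117,.028),21.4)
E
```

```text
time_s: 3.1
ee_pos: [0.556, 0.3083, 0.0734]
ee_rot: [0.001, 0.983, 0.183, -0.002]
wrist_force: [0.4, -0.2, -0.4]
grip_width: 0.0848
t 3.25 pos [0.5573 0.3097 0.076 ] heading 21.16163042543134 grip 0.08506981067352558 F [0.4525 0.0508 0.5509] q [ 0.4893  0.542   1.6189 -0.0003  0.9817  1.6909]
shift in tool axes now [ 0.0003 -0.0021  0.048 ] in target axes [ 0.0003 -0.002   0.048 ] turn(6deg) [ 0.0031  0.009  -0.0397]
t 3.3 pos [0.5579 0.3103 0.0771] heading 21.182211379671468 grip 0.08502622029203608 F [ 0.576  -0.2237 -0.2132] q [ 0.4897  0.541   1.6175 -0.0002  0.9817  1.6909]
shift in tool axes now [-0.0006 -0.0017  0.0491] in target axes [-0.0005 -0.0017  0.0491] turn(6deg) [-0.0001 -0.0141 -0.0363]
```

View pics/w4.png

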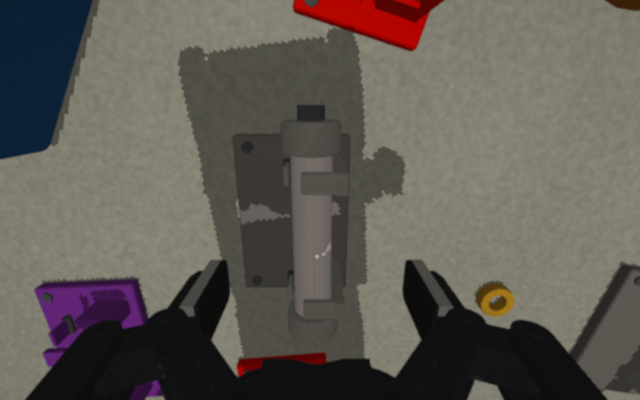

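```bash
python3 -m crank '[[[0,0,-0.03],[0,-0.0017,0.01],0.085],[[0,0,0],[0,0,0.015],0.085],[[0,0,0],[0,0,0.013],0.085],[[0,0,0],[0,0,0.008],0.085],[[0,0,0],[0,0,0.002],0.085]]'; 
python3 - <<'E'
from h import *
f=cal("top");cal("top")
print([onz(f,p,.01) for p in((136,274),(166,263),(185,308))])
plan((.5568,.3117,.028),21.4)
E
```

```text
time_s: 3.72
ee_pos: [0.5559, 0.3122, 0.0273]
ee_rot: [0.0, 0.983, 0.186, -0.001]
wrist_force: [0.4, -0.3, 0.3]
grip_width: 0.0849
[array([0.4224, 0.4914, 0.01  ]), array([0.4463, 0.4217, 0.01  ]), array([0.3416, 0.3745, 0.01  ])]
t 3.817 pos [0.5566 0.3125 0.0284] heading 21.432541051009018 grip 0.08474579465685378 F [-0.5901  0.2405 -0.391 ] q [ 0.4937  0.5947  1.6627 -0.0001  0.8839  1.6904]
shift in tool axes now [-0.0001  0.0008  0.0004] in target axes [-0.0001  0.0008  0.0004] turn(6deg) [ 0.0005 -0.0027  0.0054]
```

```bash
python3 -m crank '[[[0,0,0],[0,0,0],0.06],[[0,0,0],[0,0,0],0.04],[[0,0,0],[0,0,0],0.03],[[0,0,0],[0,0,0],0.02],[[0,0,0],[0,0,0],0.015]]' 60; python3 -m crank '[[[0,0,0],[0,0,0],0.015],[[0,0,0],[0,0,0],0.015],[[0,0,0],[0,0,0],0.015],[[0,0,0],[0,0,0],0.015],[[0,0,0],[0,0,0],0.015]]'
python3 - <<'E'
from h import *
f=cal("wrist");cv2.imwrite("pics/w5.png",f["color"][:,:,::-1])
plan((.5568,.3117,.028),21.4)
E
```

```text
time_s: 4.23
ee_pos: [0.5566, 0.3125, 0.0287]
ee_rot: [-0.0, 0.983, 0.186, 0.0]
wrist_force: [-0.2, 0.3, -0.3]
grip_width: 0.0252
time_s: 4.65
ee_pos: [0.5566, 0.3125, 0.0288]
ee_rot: [-0.0, 0.983, 0.186, 0.0]
wrist_force: [-0.6, -1.2, 5.3]
grip_width: 0.0221
t 4.7 pos [0.5567 0.3125 0.0289] heading 21.430989630342125 grip 0.022056136291121034 F [-0.1975 -0.1152  5.0221] q [ 0.4936  0.594   1.6625 -0.0001  0.8842  1.6904]
shift in tool axes now [-0.0002  0.0008  0.0009] in target axes [-0.0002  0.0008  0.0009] turn(6deg) [-0.0002 -0.0088  0.0052]
```

View pics/w5.png

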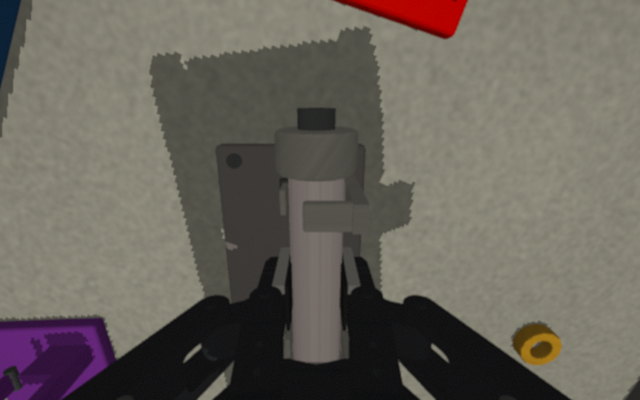

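```bash
python3 -m crank '[[[0,0,0],[0,-0.003,0],0.01],[[0,0,0],[0,-0.005,0],0.01],[[0,0,0],[0,-0.006,0],0.01],[[0,0,0],[0,-0.006,0],0.01],[[0,0,0],[0,-0.006,0],0.01]]' 80
python3 - <<'E'
from h import *
f=cal("wrist");cv2.imwrite("pics/w6.png",f["color"][:,:,::-1])
plan((.5568,.3117,.028),21.4)
E
```

```text
time_s: 5.12
ee_pos: [0.5495, 0.33, 0.0284]
ee_rot: [0.006, 0.982, 0.188, 0.001]
wrist_force: [6.4, -17.6, 8.1]
grip_width: 0.0214
t 5.167 pos [0.5488 0.3323 0.0287] heading 21.56702801072036 grip 0.021724095620948583 F [  4.5565 -11.5332   7.2721] q [ 0.5306  0.5992  1.6522 -0.0104  0.8918  1.7315]
shift in tool axes now [-0.0001  0.0221  0.0009] in target axes [-0.      0.0221  0.0007] turn(6deg) [0.0786 0.0036 0.0279]
```

View pics/w6.png

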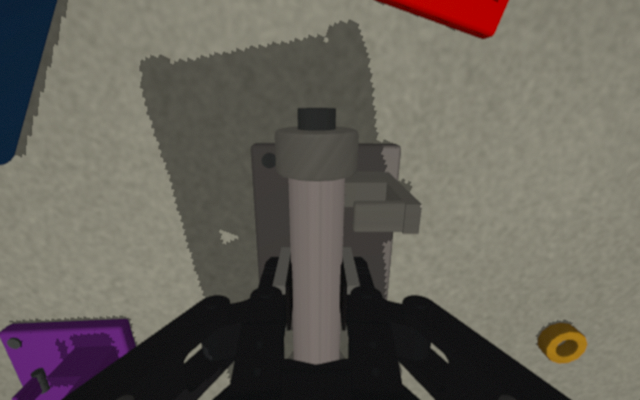

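The column has moved clear of the hook at (388,217) and is still gripped, so I'll continue outward.

```bash
python3 -m crank '[[[0,0,0],[0,-0.006,0],0.01],[[0,0,0],[0,-0.006,0],0.01],[[0,0,0],[0,-0.006,0],0.01],[[0,0,0],[0,-0.006,0],0.01],[[0,0,0],[0,-0.003,0],0.01]]' 80
python3 - <<'E'
from h import *
f=cal("wrist");cv2.imwrite("pics/w7.png",f["color"][:,:,::-1])
plan((.5568,.3117,.028),21.4)
E
```

```text
time_s: 5.58
ee_pos: [0.5358, 0.3622, 0.0271]
ee_rot: [0.0, 0.983, 0.186, -0.001]
wrist_force: [0.1, -0.0, -2.9]
grip_width: 0.0219
t 5.633 pos [0.5358 0.3627 0.0271] heading 21.48914845174853 grip 0.021919420281843738 F [ 0.1587  0.8021 -4.367 ] q [0.577  0.6079 1.6391 0.0006 0.8965 1.7724]
shift in tool axes now [ 0.0009  0.0551 -0.0009] in target axes [ 0.001   0.0551 -0.0009] turn(6deg) [-0.0008  0.019   0.0149]
```

View pics/w7.png

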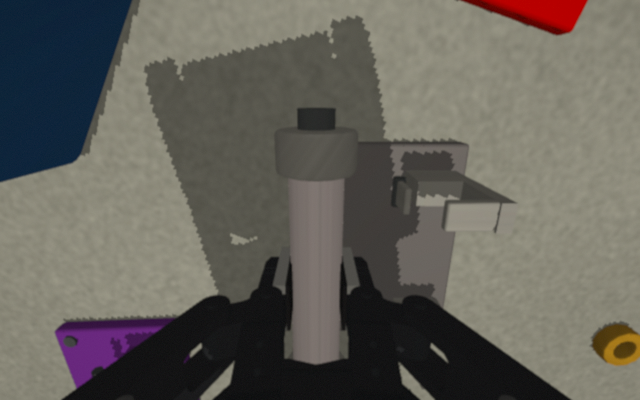

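```bash
python3 -m crank '[[[0,0,0],[0,0,-0.015],0.01],[[0,0,0],[0,0,-0.03],0.01],[[0,0,0],[0,0,-0.036],0.01],[[0,0,0],[0,0,-0.036],0.01],[[0,0,0],[0,-0.0,-0.03],0.01]]' 80
python3 -m crank '[[[0,0,0],[-0.005,0.012,0],0.01],[[0,0,0],[-0.012,0.025,0],0.01],[[0,0,0],[-0.015,0.033,0],0.01],[[0,0,0],[-0.016,0.035,0],0.01],[[0,0,0],[-0.016,0.035,0],0.01]]' 80
python3 - <<'E'
from h import *
plan((.5027,-.2799,.17),-7.5)
E
```

```text
time_s: 6.05
ee_pos: [0.5369, 0.3619, 0.177]
ee_rot: [0.0, 0.983, 0.186, 0.0]
wrist_force: [0.9, 0.8, -3.4]
grip_width: 0.0215
time_s: 6.47
ee_pos: [0.5271, 0.2062, 0.1736]
ee_rot: [0.001, 0.982, 0.187, -0.002]
wrist_force: [0.5, -0.7, -3.6]
grip_width: 0.0218
t 6.467 pos [0.5271 0.2062 0.1736] heading 21.520908019013046 grip 0.021772666575340424 F [ 0.4587 -0.6968 -3.6345] q [ 0.3529  0.3494  1.6726 -0.0006  1.1228  1.5484]
shift in tool axes now [-0.201   0.4433  0.0044] in target axes [0.0393 0.4851 0.0036] turn(6deg) [0.0119 0.0285 4.8368]
```

```bash
python3 -m crank '[[[0,0,0.97],[-0.007,0.037,0],0.01],[[0,0,0.97],[-0.007,0.037,0],0.01],[[0,0,0.97],[-0.007,0.037,0],0.01],[[0,0,0.97],[-0.007,0.037,0],0.01],[[0,0,0.96],[-0.007,0.037,0],0.01]]' 80
python3 -m crank '[[[0,0,0],[0.003,0.038,0],0.01],[[0,0,0],[0.003,0.038,0],0.01],[[0,0,0],[0.003,0.038,0],0.01],[[0,0,0],[0.003,0.038,0],0.01],[[0,0,0],[0.003,0.035,0],0.01]]' 80
python3 - <<'E'
from h import *
plan((.5027,-.2799,.17),-7.5)
E
```

```text
time_s: 6.88
ee_pos: [0.5248, 0.0196, 0.1738]
ee_rot: [0.0, 0.998, -0.069, -0.001]
wrist_force: [0.4, -1.7, -2.9]
grip_width: 0.0217
time_s: 7.3
ee_pos: [0.514, -0.1676, 0.1739]
ee_rot: [-0.0, 0.998, -0.066, -0.001]
wrist_force: [1.0, -0.5, -3.3]
grip_width: 0.0213
t 7.3 pos [ 0.514  -0.1676  0.1739] heading -7.616880741846012 grip 0.02131586215929316 F [ 0.9684 -0.4938 -3.3304] q [-0.3361  0.311   1.7303 -0.0006  1.1029  1.3679]
shift in tool axes now [0.0037 0.1128 0.0039] in target axes [0.0034 0.1129 0.0039] turn(6deg) [ 0.      0.0258 -0.0195]
```

```bash
python3 -m crank '[[[0,0,0],[0.003,0.035,0],0.01],[[0,0,0],[0,0.03,0],0.01],[[0,0,0],[0,0.02,0],0.01],[[0,0,0],[0,0.012,0],0.01],[[0,0,0],[0,0.005,0],0.01]]' 80
python3 - <<'E'
from h import *
cal("top");cal("top");cal("top");cal("top")
plan((.5027,-.2799,.11),-7.5)
f=cal("wrist");cv2.imwrite("pics/w8.png",f["color"][:,:,::-1])
f=cal("scene");cv2.imwrite("pics/s8.png",cv2.resize(f["color"][120:270,140:340,::-1],None,fx=4,fy=4))
E
```

```text
time_s: 7.72
ee_pos: [0.5041, -0.2684, 0.174]
ee_rot: [-0.0, 0.998, -0.067, -0.001]
wrist_force: [0.4, 0.5, -3.1]
grip_width: 0.0216
t 7.917 pos [ 0.5051 -0.2658  0.1749] heading -7.560104786866004 grip 0.021328084985234003 F [ 0.0314  0.026  -3.5368] q [-0.505   0.3544  1.6609  0.0007  1.1274  1.1975]
shift in tool axes now [-0.0004  0.0143  0.0649] in target axes [-0.0005  0.0143  0.0649] turn(6deg) [-0.0093  0.0081 -0.01  ]
```

View pics/w8.png

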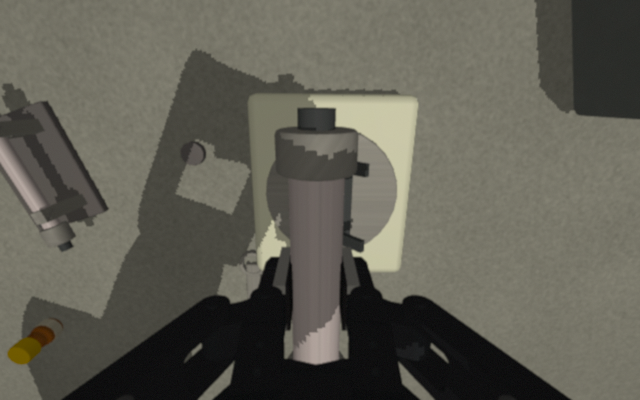

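View pics/s8.png

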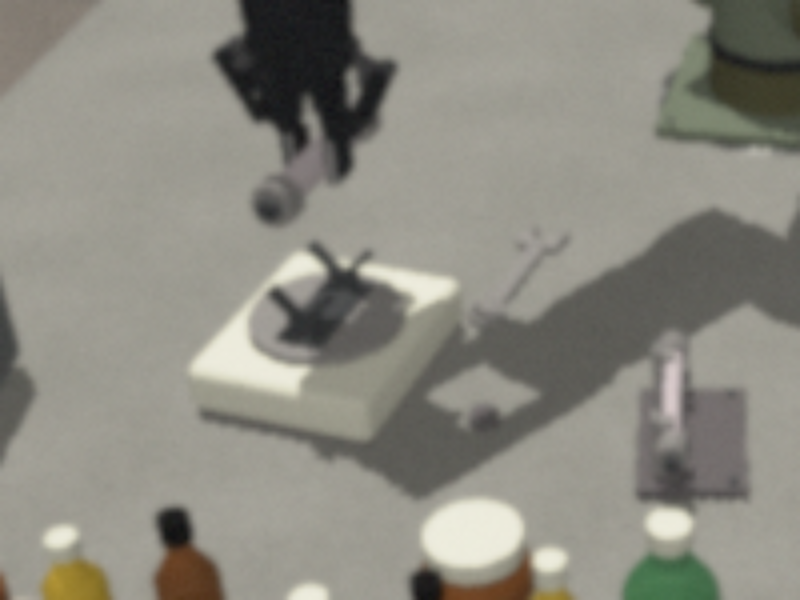

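```bash
python3 -m crank '[[[0,0,0],[0,0.006,0.005],0.01],[[0,0,0],[0,0.006,0.012],0.01],[[0,0,0],[0,0.002,0.015],0.01],[[0,0,0],[0,0,0.012],0.01],[[0,0,0],[0,0,0.006],0.01]]' 80
python3 - <<'E'
from h import *
cal("top");cal("top");cal("top");cal("top")
plan((.5027,-.2799,.0697),-7.5)
f=cal("wrist");cv2.imwrite("pics/w9.png",f["color"][:,:,::-1])
s,R=tool();P=onz(f,(317,108),s["ee_pos"][2]+.018);print("stub end in tool",R.inv().apply(P-s["ee_pos"]))
E
```

```text
time_s: 8.43
ee_pos: [0.5025, -0.2804, 0.1235]
ee_rot: [-0.001, 0.998, -0.066, -0.001]
wrist_force: [-1.0, -0.4, -3.2]
grip_width: 0.0218
t 8.633 pos [ 0.5037 -0.281   0.1257] heading -7.580255714494361 grip 0.021663600370162208 F [ 0.605  -0.0836 -3.0449] q [-0.5287  0.4071  1.7146 -0.0001  1.0192  1.1744]
shift in tool axes now [-0.0012 -0.001   0.056 ] in target axes [-0.0012 -0.001   0.056 ] turn(6deg) [ 0.0039 -0.0067 -0.0134]
stub end in tool [ 0.0783  0.0004 -0.0179]
```

View pics/w9.png

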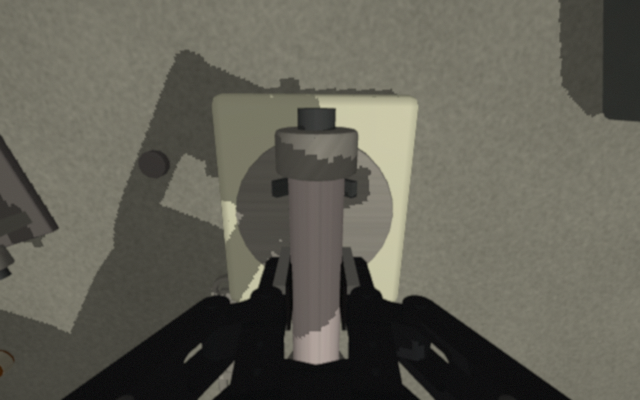

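```bash
python3 -m crank '[[[0,0,0],[-0.001,-0.001,0.008],0.01],[[0,0,0],[0,0,0.012],0.01],[[0,0,0],[0,0,0.012],0.01],[[0,0,0],[0,0,0.009],0.01],[[0,0,0],[0,0,0.004],0.01]]' 80
python3 -m crank '[[[0,0,0],[0,0,0.003],0.01],[[0,0,0],[0,0,0.002],0.01],[[0,0,0],[0,0,0.002],0.01],[[0,0,0],[0,0,0.0],0.01],[[0,0,0],[0,0,0.0],0.01]]' 80
python3 - <<'E'
from h import *
plan((.5027,-.2799,.0697),-7.5)
f=cal("wrist");cv2.imwrite("pics/w10.png",f["color"][:,:,::-1])
E
```

```text
time_s: 9.1
ee_pos: [0.5018, -0.2794, 0.0791]
ee_rot: [-0.0, 0.998, -0.066, -0.001]
wrist_force: [0.2, 0.6, -4.6]
grip_width: 0.022
time_s: 9.52
ee_pos: [0.5027, -0.28, 0.0736]
ee_rot: [0.0, 0.998, -0.066, 0.0]
wrist_force: [-0.7, 0.3, -3.3]
grip_width: 0.0219
t 9.517 pos [ 0.5027 -0.28    0.0736] heading -7.60836827107415 grip 0.021939772683720108 F [-0.7434  0.2523 -3.2602] q [-0.5282  0.4614  1.778  -0.      0.9014  1.1754]
shift in tool axes now [ 0.     -0.0001  0.0039] in target axes [ 0.     -0.0001  0.0039] turn(6deg) [ 0.003  -0.0063 -0.0181]
```

View pics/w10.png

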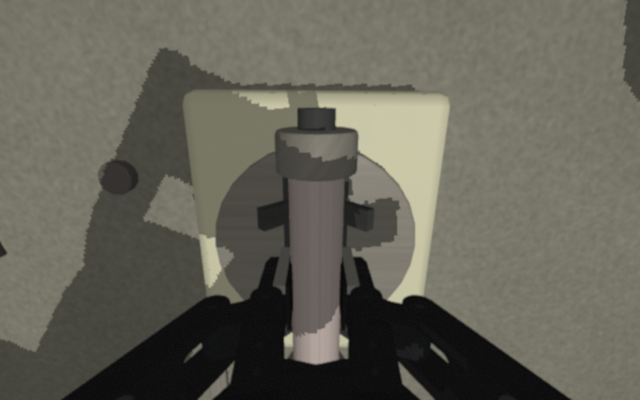

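```bash
python3 -m crank '[[[0,0,0],[0,0,0.001],0.01],[[0,0,0],[0,0,0.001],0.01],[[0,0,0],[0,0,0.001],0.01],[[0,0,0],[0,0,0.0],0.01],[[0,0,0],[0,0,0.0],0.01]]' 80
python3 -m crank '[[[0,0,0],[0,0,0.001],0.01],[[0,0,0],[0,0,0.0005],0.01],[[0,0,0],[0,0,0],0.01],[[0,0,0],[0,0,0.0],0.01],[[0,0,0],[0,0,0.0],0.01]]' 80
```

```text
time_s: 9.98
ee_pos: [0.5025, -0.2798, 0.0704]
ee_rot: [0.0, 0.998, -0.066, 0.0]
wrist_force: [0.7, 0.4, -1.9]
grip_width: 0.0219
time_s: 10.4
ee_pos: [0.5027, -0.2798, 0.0701]
ee_rot: [0.0, 0.998, -0.066, 0.0]
wrist_force: [-1.0, 2.6, 5.6]
grip_width: 0.0219
```

It made contact at about TCP z = 0.070, where the force reversed sign. Now I'll release.

```bash
python3 -m crank '[[[0,0,0],[0,0,0],0.023],[[0,0,0],[0,0,0],0.025],[[0,0,0],[0,0,0],0.028],[[0,0,0],[0,0,0],0.035],[[0,0,0],[0,0,0],0.045]]' 20
python3 -m crank '[[[0,0,0],[0,0,0],0.05],[[0,0,0],[0,0,0],0.05],[[0,0,0],[0,0,0],0.05],[[0,0,0],[0,0,0.0],0.05],[[0,0,0],[0,0,0.0],0.05]]'
python3 - <<'E'
from h import *
f=cal("wrist");cv2.imwrite("pics/w11.png",f["color"][:,:,::-1])
E
```

```text
time_s: 10.82
ee_pos: [0.5025, -0.28, 0.0687]
ee_rot: [0.0, 0.998, -0.066, 0.0]
wrist_force: [-1.0, -0.1, -0.1]
grip_width: 0.0447
time_s: 11.23
ee_pos: [0.5024, -0.2799, 0.0688]
ee_rot: [0.0, 0.998, -0.066, -0.0]
wrist_force: [-0.1, 0.7, -0.4]
grip_width: 0.0499
```

View pics/w11.png

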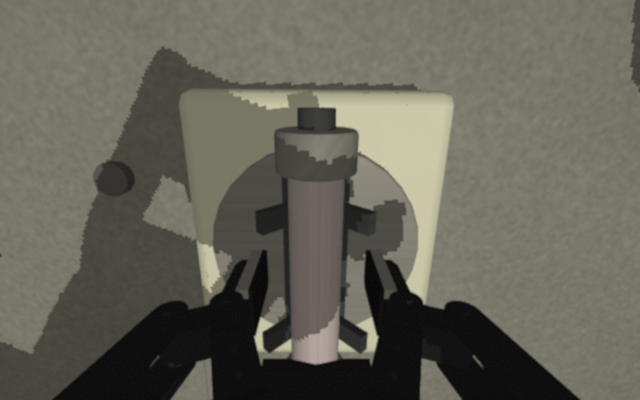

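The fingers are clear on both sides (inner edges near 267 and 367) and the column sits in the supports. Next I'll retract upward.

```bash
python3 -m crank '[[[0,0,0],[0,0,-0.006],0.055],[[0,0,0],[0,0,-0.015],0.055],[[0,0,0],[0,0,-0.025],0.055],[[0,0,0],[0,0,-0.03],0.055],[[0,0,0],[0,0,-0.03],0.055]]'
python3 -m crank '[[[0,0,0],[0,0,-0.015],0.055],[[0,0,0],[0,0,0],0.055],[[0,0,0],[0,0,0],0.055],[[0,0,0],[0,0,0],0.055],[[0,0,0],[0,0,0],0.055]]'
python3 - <<'E'
from h import *
f=cal("wrist");cv2.imwrite("pics/w12.png",cv2.resize(f["color"][60:280,200:440,::-1],None,fx=2.5,fy=2.5,interpolation=cv2.INTER_CUBIC))
np.savez("w12.npz",**{k:np.array(v) for k,v in f.items()})
g=cal("scene");cv2.imwrite("pics/s12.png",cv2.resize(g["color"][120:270,140:340,::-1],None,fx=4,fy=4))
print(get_state())
E
```

```text
time_s: 11.7
ee_pos: [0.5021, -0.2797, 0.176]
ee_rot: [-0.0, 0.998, -0.066, -0.0]
wrist_force: [1.3, 0.2, -0.8]
grip_width: 0.055
time_s: 12.12
ee_pos: [0.5016, -0.2794, 0.1883]
ee_rot: [-0.001, 0.998, -0.066, -0.001]
wrist_force: [-0.5, -0.8, -0.1]
grip_width: 0.055
{'time_s': 12.2167, 'joint_pos': array([-0.5282,  0.35  ,  1.6313, -0.0001,  1.163 ,  1.1754]), 'qd': array([-0.0002, -0.0015, -0.008 , -0.0003, -0.0004, -0.0005]), 'tau': array([  0.0026, -42.4121, -22.4706,  -0.    ,   0.0136,   0.    ]), 'ee_pos': array([ 0.5018, -0.2795,  0.1884]), 'ee_rot': array([-0.0006,  0.9978, -0.0663, -0.0012]), 'wrist_force': array([ 0.6612,  0.5155, -0.3699]), 'moment': array([-0.0231, -0.0076, -0.0341]), 'grip_width': 0.05481014267708846}
```

View pics/w12.png

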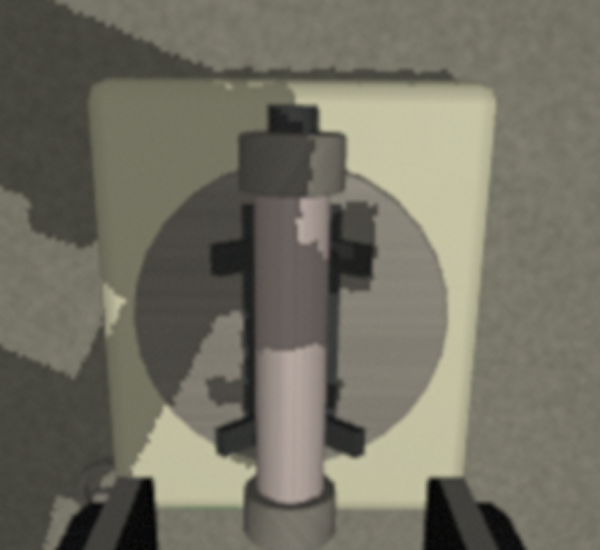

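View pics/s12.png

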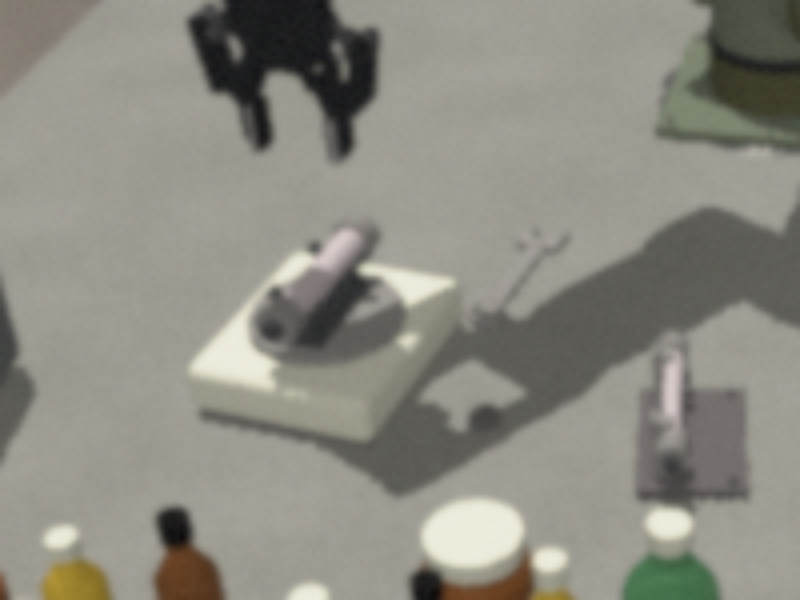

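```bash
python3 - <<'E'
from h import *
f=dict(np.load("w12.npz"));z=lambda x,y:(200+x/2.5-.3,60+y/2.5-.3)
a=np.array([np.cos(np.radians(-7.5)),np.sin(np.radians(-7.5)),0]);n=np.array([-a[1],a[0],0]);S=np.array([.5027,-.2799,.086])
for p,h in (((292,220),.086),((291.5,470),.086),((293,106),.09),((292,194),.103)):
    P=onz(f,z(*p),h)-S;print(P@a,P@n)
hand_in()
E
```

```text
0.04314513114828547 -0.0003975563130649823
-0.04596025859255347 -0.00022338098182836152
0.07793212292654716 -0.0006896240886393989
0.053430570243868554 -0.00036840128980884286
the job is handed in; nothing more can be done
```

The thicker column is lying in the V-cradle, released, and I handed the job in at about 12 s. The interface gives no verdict, so this rests on my own checks.

I gripped the column across its bare middle and moved it about 55 mm out sideways, at clip height, past the sprung lips. I then lifted it, carried it to the balance and lowered it until the wrist force changed sign. After that I opened the fingers and backed off about 12 cm straight up.

**Final position:** in the last wrist picture the column's axis was within 1 mm of the cradle seat across the groove. It was within about 1 mm lengthwise and well under 1 degree off in angle. The +x end stub measured 77.9 mm from the seat, against the expected 78.

**Height:** I did not measure it directly. The column touched down within about 1 mm of the expected height and looks seated in both supports.

**Slim column:** it looks unmoved in the scene pictures and the arm never came near it. I compared it by eye only.

**One disagreement:** while gripping, the finger opening read 22 mm on the 24 mm body. I put that down to give in the pads or the reading, and the column did not slip.

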